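# Turn a cover plate over at the stop for marking

## Task

The back of the large rectangular cover plate is to be marked next. Turn that plate over end for end with the help of the stop: slide it across the table into the stop so that it climbs the curved ramp and stands leaning against the stop, then tip its top edge back towards you so that it comes to lie flat on the table in front of the stop, with the screw holes face down. Leave the small plate and the round plate where they are.

Things in the scene. Friction and masses are not known exactly. Their poses are not given: they have to be found in the camera images.
- cover_plate: large rectangular aluminium plate, 120 x 80 x 10 mm, 0.15 to 0.29 kg, loose, lying flat 5 to 35 mm before the stop's ramp. The face up at the start has four dark screw holes in its corners, the other is plain. Origin at its centre, half-way through its thickness. x along the 120 mm, pointing at the stop (within 8 degrees of the stop's x); z out of the face with the holes (up at the start).
- stop: stop fixed to the table, 170 mm wide: an 8 mm thick, 62 mm high aluminium wall whose front is a concave ramp faced with slippery white plastic, rising from the table at x = -32 mm, ever steeper (22 to 80 degrees), to the wall's top edge at x = 0; behind it a low mounting strip (screw heads to 15 mm high) to x = 56 mm. Origin on the table below the top front edge, mid-width; x away from the robot, y along the wall, z up.
- stop_top (a point): middle of the stop's top front edge (62 mm above the stop's origin, same axes). Pushed in low down by its near edge until its lower edge is about 34 mm before this point, the plate leans here at about 60 degrees and stays when let go; its upper edge is then 105 mm above the table and 26 mm past this point, so a finger can reach down behind it and pull it back over.
- small_plate: a smaller rectangular plate of the same make, 70 x 50 x 10 mm, lying flat to one side of the cover plate; to be left alone. Origin at its centre, half-way through its thickness.
- round_plate: a round plate of the same make, diameter 64 mm, 10 mm thick, lying flat to one side of the cover plate; to be left alone. Origin at its centre, half-way through its thickness.
Not all that is in view belongs to the job. Leave any purple or turquoise look-alike of the cover_plate alone.

How it is judged:
On the way:
1. the cover plate stands leaning against the stop, holes towards the robot (angle between cover_plate's own z axis and vertical between 0.8 and 1.57 rad and contact force between cover_plate and stop above 0.05 N and z of cover_plate in the frame of stop below 0.075 m), for 0.2 s.
At the end, for the whole second after the job is handed in: The cover plate rests holes down before the stop, level within 10 degrees, centre below 18 mm (an edge may lie on the toe of the ramp), 40 to 250 mm from its top edge and within 100 mm of its middle; the small and the round plate within 20 mm of where they lay (angle between cover_plate's own z axis and vertical above 2.96 rad and height (world z) of cover_plate below 0.018 m and x of cover_plate in the frame of stop between -0.25 and -0.04 m and y of cover_plate in the frame of stop between -0.1 and 0.1 m and linear speed of cover_plate below 0.02 m/s and distance of each of small_plate, round_plate from where it was at the start of the episode below 0.02 m); the robot touches nothing.
It fails at once if the small plate or the round plate is pushed away (over 20 mm) or turned over (distance of any of small_plate, round_plate from where it was at the start of the episode above 0.02 m or angle between any of small_plate, round_plate's own z axis and vertical above 0.5 rad).
It also fails if it takes over 42 s, if anything falls off the work surface, if the arm or the gripper's body presses on something with over 40 N, if the wrist force passes 120 N, or if a joint passes its speed limit or range.

## Robot

A 6-joint arm with a two-finger parallel gripper is mounted at the origin on a cart in front of the work surface, level with it; the furniture and walls round the work are solid. World frame = base frame: x ahead of the robot, y to its left, z up, the work surface at z = 0. Lengths are in m, angles in rad, forces in N, time in s.
With the tool pointing down it reaches from about 0.225 to 0.875 m from the base axis. Payload 3.4 kg.
Tool frame: the origin (TCP) lies midway between the tips of the shut fingers; the grasp point (between the pads) lies 19 mm behind it; z points along the fingers, y is the line along which they close (so a half turn about z gives the same grasp; the last joint's range is limited). The gripper opens to 85 mm and grips with 20 to 120 N. Pads are 22 mm wide; open, the fingers measure 114 mm over their backs; the gripper's body (76 mm by 85 mm) begins 54 mm behind the grasp point. The pads swing forward as they close: fully open they stand 13 mm farther back than shut.
Start: joints at [-1.462, 0.276, 1.505, -0, 1.361, -0.121], TCP at [0.131, -0.56, 0.231] pointing down, gripper open.
Joint ranges: [-2.89, 2.89], [-0.75, 2.08], [0.22, 2.7], [-1.18, 4.32], [0.11, 2.71], [-2.7, 2.7]. Speed limits (rad/s): [2.57, 2.57, 3.14, 3.14, 3.14, 3.14].

## Interface

Orientations are given as a unit quaternion [w, x, y, z].
In Python, from rig import * gives the robot as it stands.
- The arm moves only by the tool apply_moves, never from a script. Its argument "steps" is one flat list of numbers, 4 for each row, row after row: the shift along the world's x, y, z in cm, then the turn about the world's z in degrees. A call has 1 to 8 rows; each row is the pose to reach, as a shift and turn from the pose commanded when the call began; what a row does not reach only later rows make up. A row lasts 1/12 s, in which the tool goes at most 41.7 mm and 7.16 degrees, less where a joint would pass 70% of its speed; a pose out of reach is approached as far as the arm can. A call with a gripper value outside its range is refused whole. "jaw" is the closure in counts, from 0 (fully open) to 255 (shut), set as the call begins (left out, the last holds). The fingers move at their own pace and stop on an object; "newtons" is the grip in N (left out, the last holds). Time passes only in rows, so rows that repeat a pose let the fingers close. It gives the time, the measured TCP pose, the force, the opening and the grip force at its end, in the units of the state.
- get_state(): the state, without advancing time (a new reading comes with each control period).
- get_image(name): name is "side" or "top" or "wrist"; returns the picture (420x560x3 uint8, red, green, blue); there is no depth.
- calibration(name): a dict with "fx", "fy", "cx", "cy" (pixels), "k1" (the pictures are not rectified: a ray, as slopes to the right and down, at radius r is drawn at 1 + k1 r^2 times it, then the intrinsics apply), "xyz" and "rotation" of the camera in the world. Camera axes: x right, y up, looking along -z (the intrinsics and any distortion apply to the point x, -y, -z); pixel columns grow to the right and rows downward; lengths in m; the calibration is good to about 2 mm. A picture is of the moment at which its call begins: read the wrist's pose just before it. calibration takes no time and is no camera call; for the wrist camera it gives the pose at the moment of the call.
- sign_off(): hands the job in; it is judged then, once.
The state is a dict: "clock": time; "qpos": joint angles; "qd": joint speeds; "effort": joint torques, N m; "position": TCP position; "ee_rot": TCP orientation; "contact_force": force on the tool from outside, world axes, zero at the start; "moment": the same for the moment, N m; "width": finger opening in m; "gripper_force": force on a finger pad.
Only numpy, scipy, OpenCV 4.12 (cv2) and the standard library are available. Lean on these libraries where they do the work, as an engineer would, in place of code of your own. Each camera call takes 0.05 s, during which the arm holds its last target. There are 200 camera calls.

## Working session

There is one attempt and no reset: what is moved stays moved. The work goes in short steps, Python scripts to look and compute and a tool call to move; the robot and the scene stay as the last step left them, time stands still between calls to the robot, and variables do not carry over. Pictures are saved under pics/ and viewed, at most 11 in all, crops included, and the job is handed in when it is done.

Besides the shell and the picture viewer there is one more tool, called after "Call:" as name(argument=value, ...) on one line, values as JSON. apply_moves: Moves the arm, as the interface text tells. Its arguments: {"type":"object","properties":{"steps":{"type":"array","items":{"type":"number"}},"jaw":{"type":"number"},"newtons":{"type":"number"}},"required":["steps"]}

```bash
mkdir -p pics
cat > h.py <<'E'
from rig import *
import numpy as np, cv2
def ray(cal,u,v):
    p=np.array([[(u-cal["cx"])/cal["fx"],(v-cal["cy"])/cal["fy"]]])[0]
    q=p.copy()
    for _ in range(20): q=p/(1+cal["k1"]*(q@q))
    R=np.array(cal["rotation"]); 
    if R.size==4:
        from scipy.spatial.transform import Rotation as Ro
        R=Ro.from_quat(np.roll(R.ravel(),-1)).as_matrix()
    return np.array(cal["xyz"]),R.reshape(3,3)@np.array([q[0],-q[1],-1])
def onz(cal,u,v,z):
    o,d=ray(cal,u,v); return o+d*(z-o[2])/d[2]
def save(n,f):
    im=get_image(n); cv2.imwrite("pics/"+f,im[:,:,::-1]); return im
E
python3 - <<'E'
from h import *
save("top","top0.png");save("side","side0.png")
for n in("top","side"):print(calibration(n))
print(get_state())
E
```

```text
{'fx': 513.1335453068987, 'fy': 513.1335453068987, 'cx': 288.04236431832123, 'cy': 210.44503417450417, 'k1': 0.05336999020509151, 'xyz': array([ 0.43905823, -0.06494363,  0.99102557]), 'rotation': array([-0.69620389, -0.05419249,  0.03694397,  0.71484157])}
{'fx': 445.9338118249859, 'fy': 445.9338118249859, 'cx': 285.9484311719014, 'cy': 206.79503589912116, 'k1': -0.10562735881018992, 'xyz': array([ 0.39653639, -0.77084646,  0.73481302]), 'rotation': array([ 0.90319237,  0.41304871, -0.04523161, -0.1076495 ])}
{'clock': 0.1, 'qpos': array([-1.46201198e+00,  2.76522924e-01,  1.50601305e+00, -2.19052426e-05,
        1.36069107e+00, -1.20980330e-01]), 'qd': array([-0.00113311, -0.00126176, -0.00329427,  0.0007328 , -0.00021272,
       -0.00025953]), 'effort': array([ 1.20177174e-03, -4.17699730e+01, -2.46406174e+01, -1.75725481e-04,
        5.78701045e-03,  4.63313707e-07]), 'position': array([ 0.1309018 , -0.5594167 ,  0.23052865]), 'ee_rot': array([-8.17242081e-04,  9.93407684e-01,  1.14632043e-01, -5.72649393e-06]), 'contact_force': array([ 0.84501148, -0.39736534,  0.14567589]), 'moment': array([-0.00145876,  0.03824465, -0.03849779]), 'gripper_force': 0.0, 'width': 0.08564757998795564}
```

View pics/top0.png

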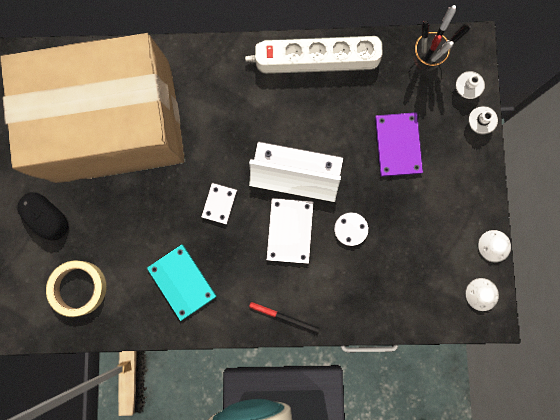

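View pics/side0.png

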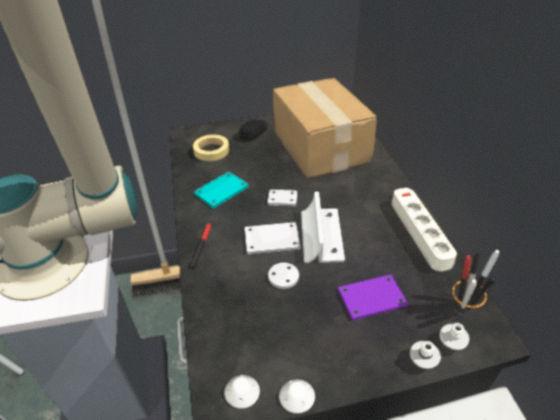

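The top view shows these candidates:
- white rectangle with 4 holes at (290,231)
- small white plate at (219,203)
- round plate at (351,229)
- turquoise look-alike at (181,282)
- purple look-alike at (399,144)

The large white one at (290,231), in front of the white stop at (296,172), is the cover plate. I'll check it in a close crop and measure it.

Run:
```python
from h import *
im=cv2.imread("pics/top0.png");c=calibration("top")
cv2.imwrite("pics/crop.png",cv2.resize(im[130:275,190:380],None,fx=4,fy=4,interpolation=cv2.INTER_CUBIC))
m=(im.min(2)>140).astype(np.uint8)
m[:130]=0;m[275:]=0;m[:,:190]=0;m[:,380:]=0
cs,_=cv2.findContours(m,cv2.RETR_EXTERNAL,cv2.CHAIN_APPROX_NONE)
for k in cs:
    if cv2.contourArea(k)<200: continue
    r=cv2.minAreaRect(k);b=cv2.boxPoints(r)
    print(np.round(r[0]),[round(x) for x in r[1]],"px",b.round(0).tolist())
    for z in (0.0,0.01,.062): print(z,[onz(c,*p,z)[:2].round(3).tolist() for p in b], onz(c,*r[0],z)[:2].round(4))
```

```text
[351. 229.] [32, 34] px [[334.0, 213.0], [368.0, 213.0], [368.0, 245.0], [334.0, 245.0]]
0.0 [[0.56, -0.131], [0.559, -0.197], [0.497, -0.194], [0.498, -0.129]] [ 0.5284 -0.163 ]
0.01 [[0.559, -0.131], [0.557, -0.196], [0.496, -0.193], [0.498, -0.128]] [ 0.5275 -0.162 ]
0.062 [[0.553, -0.127], [0.551, -0.189], [0.493, -0.186], [0.495, -0.125]] [ 0.5228 -0.1569]
[290. 231.] [43, 62] px [[266.0, 260.0], [271.0, 198.0], [313.0, 201.0], [308.0, 263.0]]
0.0 [[0.473, 0.003], [0.594, -0.01], [0.584, -0.092], [0.465, -0.079]] [ 0.5285 -0.0446]
0.01 [[0.473, 0.002], [0.592, -0.01], [0.583, -0.092], [0.464, -0.079]] [ 0.5276 -0.0448]
0.062 [[0.471, -0.002], [0.584, -0.013], [0.575, -0.091], [0.463, -0.078]] [ 0.5229 -0.0458]
[219. 203.] [26, 36] px [[201.0, 217.0], [211.0, 182.0], [236.0, 190.0], [226.0, 224.0]]
0.0 [[0.561, 0.128], [0.629, 0.107], [0.612, 0.058], [0.544, 0.079]] [0.5862 0.0932]
0.01 [[0.559, 0.126], [0.627, 0.105], [0.61, 0.057], [0.543, 0.078]] [0.5847 0.0916]
0.062 [[0.553, 0.116], [0.617, 0.096], [0.601, 0.05], [0.538, 0.07]] [0.577  0.0833]
[294. 171.] [93, 45] px [[245.0, 185.0], [253.0, 140.0], [344.0, 158.0], [336.0, 202.0]]
0.0 [[0.621, 0.042], [0.71, 0.024], [0.67, -0.155], [0.582, -0.136]] [ 0.6454 -0.0565]
0.01 [[0.619, 0.041], [0.707, 0.023], [0.667, -0.154], [0.581, -0.135]] [ 0.6433 -0.0566]
0.062 [[0.61, 0.035], [0.693, 0.018], [0.655, -0.149], [0.573, -0.131]] [ 0.6325 -0.057 ]
```

View pics/crop.png

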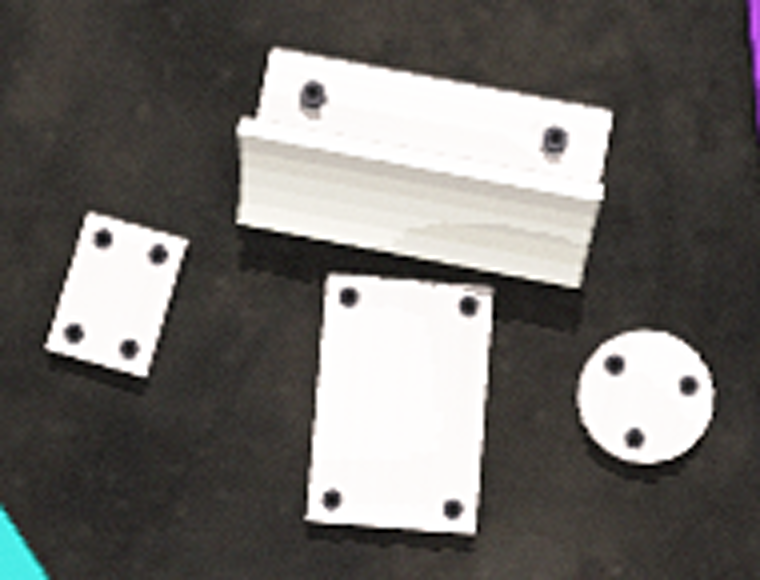

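The crop confirms it: the large white plate has corner holes at about (348,296), (468,306), (332,498) and (452,508). The stop's toe runs from (238,225) to (580,288). Stop yaw is about -11.8° and plate yaw about -6°. Next I move above the near edge with the jaws half open.

Call:
apply_moves(steps=[2,3.3,0,-3,4,6.6,0,-6,6,9.9,0,-9,8,13.2,0,-12,10,16.5,0,-15,12,19.8,0,-18,14,23.1,0,-21,16,26.4,0,-25], jaw=105)

```text
clock: 0.77
position: [0.2913, -0.294, 0.2311]
ee_rot: [-0.0, 0.994, -0.105, -0.0]
contact_force: [0.4, -0.9, -0.5]
width: 0.05
gripper_force: 0.0
```

Call:
apply_moves(steps=[2,3.3,-1,0,4,6.6,-2,0,6,9.9,-3,0,8,13.2,-4,0,10,16.5,-6,0,12,19.8,-8,0,14,23.1,-10,0,15.4,26.6,-12,0])

```text
clock: 1.43
position: [0.4443, -0.0336, 0.1136]
ee_rot: [0.0, 0.995, -0.103, 0.001]
contact_force: [0.5, 0.1, -0.1]
width: 0.0503
gripper_force: 0.0
```

Run:
```python
from h import *
c=calibration("wrist");save("wrist","w1.png");s=get_state();print(s["clock"],s["position"],s["ee_rot"],s["width"],s["contact_force"],c)
t=calibration("top")
for p,z in [((249.5,186),0),((335,202),0),((250,162),.062),((340,180),.062)]:print(p,onz(t,*p,z))
```

```text
1.4833 [ 0.44342059 -0.02714329  0.11029928] [-0.00311915  0.99478702 -0.10190829 -0.00193652] 0.05029784845311311 [ 0.87796167  4.74662791 -1.77891342] {'fx': 357.59598440178536, 'fy': 357.59598440178536, 'cx': 278.41513878529315, 'cy': 208.73498518676135, 'k1': -0.0641546921826909, 'xyz': array([ 0.5183541 , -0.04733281,  0.25558978]), 'rotation': array([-0.6236622 ,  0.09292883, -0.11382241,  0.76775917])}
(249.5, 186) [0.61843273 0.0321544  0.        ]
(335, 202) [ 0.58193088 -0.13412777  0.        ]
(250, 162) [0.65223797 0.02444827 0.062     ]
(340, 180) [ 0.6134742  -0.14040953  0.062     ]
```

View pics/w1.png

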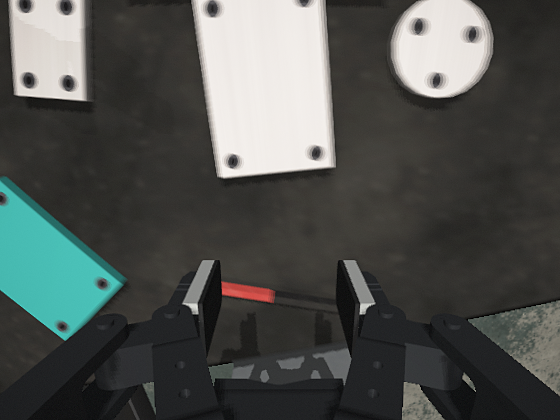

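The wrist view shows the cover plate's near edge at (219,178)–(335,167), straight ahead of the half-open fingers. The round plate and small plate are clear of the path. Descending.

Call:
apply_moves(steps=[0,0,-3,-1,0,0,-6,-1,0,0,-8.5,-1,0,0,-9.8,-1,0,0,-10.3,-1,0,0,-10.5,-1,0,0,-10.5,-1,0,0,-10.5,-1])

```text
clock: 2.15
position: [0.4436, -0.0354, 0.0101]
ee_rot: [0.0, 0.994, -0.112, 0.001]
contact_force: [0.0, 0.6, -0.6]
width: 0.05
gripper_force: 0.0
```

Run:
```python
from h import *
im=save("side","s1.png");s=get_state();print(s["clock"],s["position"],s["contact_force"])
cv2.imwrite("pics/s1c.png",cv2.resize(im[170:290,180:380,::-1],None,fx=4,fy=4,interpolation=cv2.INTER_CUBIC))
```

```text
2.2 [ 0.44374606 -0.03544319  0.01027708] [ 0.1062554   0.39701295 -0.16248444]
```

View pics/s1c.png

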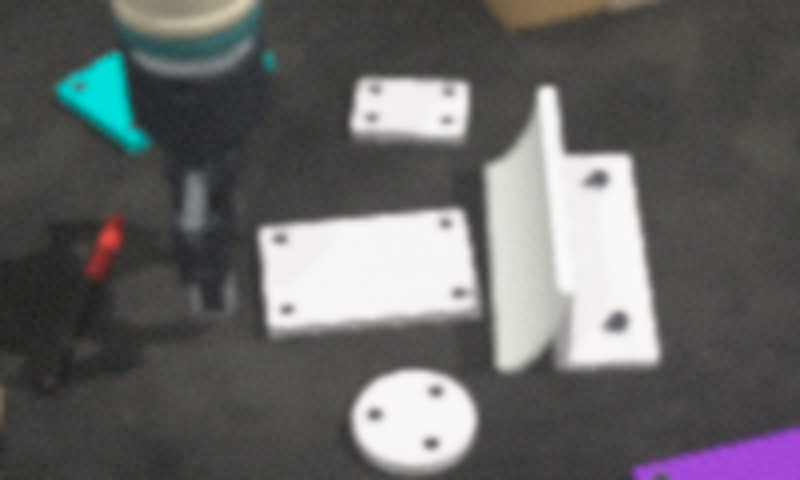

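The side view shows the fingers at crop (215,310), behind the near edge at (262,230)–(270,335), with nothing between. Now I feel for the table in small steps.

Call:
apply_moves(steps=[0.2,0.5,-0.3,0,0.2,0.5,-0.6,0,0.2,0.5,-0.8,0,0.2,0.5,-0.8,0])

```text
clock: 2.53
position: [0.4446, -0.0299, 0.0011]
ee_rot: [0.0, 0.994, -0.112, -0.0]
contact_force: [0.9, 0.6, 0.6]
width: 0.0503
gripper_force: 0.0
```

Call:
apply_moves(steps=[0,0,-0.2,0,0,0,-0.2,0,0,0,-0.2,0])

```text
clock: 2.78
position: [0.4447, -0.0301, -0.0008]
ee_rot: [0.0, 0.994, -0.112, -0.0]
contact_force: [0.4, -0.3, -0.3]
width: 0.05
gripper_force: 0.0
```

Call:
apply_moves(steps=[0,0,-0.1,0,0,0,-0.2,0,0,0,-0.2,0])

```text
clock: 3.03
position: [0.4447, -0.0301, -0.0028]
ee_rot: [0.0, 0.994, -0.112, -0.0]
contact_force: [0.9, -0.8, -0.3]
width: 0.0504
gripper_force: 0.0
```

Call:
apply_moves(steps=[0,0,-0.1,0,0,0,-0.2,0,0,0,-0.2,0])

```text
clock: 3.28
position: [0.4448, -0.0301, -0.0031]
ee_rot: [0.0, 0.994, -0.112, 0.0]
contact_force: [-2.5, -0.1, 17.6]
width: 0.0502
gripper_force: 9.3
```

The table is felt at TCP z ≈ -0.003. I raise 4 mm and start pushing along the stop's x.

Call:
apply_moves(steps=[0,0,0.4,0,0.5,-0.1,0.4,0,1,-0.2,0.4,0,1.5,-0.3,0.4,0,2,-0.4,0.4,0,2.4,-0.5,0.4,0,2.7,-0.6,0.4,0,3,-0.65,0.4,0])

```text
clock: 3.95
position: [0.4751, -0.0368, -0.0011]
ee_rot: [0.0, 0.994, -0.112, -0.0]
contact_force: [-1.4, -0.7, -0.9]
width: 0.0501
gripper_force: 0.7
```

Run:
```python
from h import *
im=save("top","t2.png");s=get_state();print(s["clock"],s["position"],s["contact_force"])
cv2.imwrite("pics/t2c.png",cv2.resize(im[130:275,190:380,::-1],None,fx=4,fy=4,interpolation=cv2.INTER_CUBIC))
```

```text
4.0 [ 0.47582266 -0.03691818 -0.0009557 ] [-1.58626271  0.76760634 -0.95180941]
```

View pics/t2c.png

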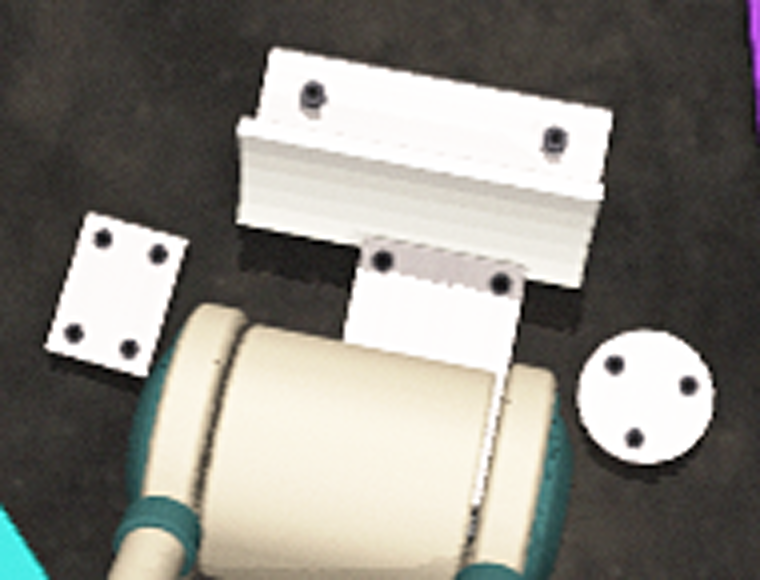

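The plate is now square to the stop: its front edge, (360,238)–(522,268), parallels the toe and is just at it. I carry on pushing up the ramp.

Call:
apply_moves(steps=[0.5,-0.11,0,0,1,-0.22,0,0,1.5,-0.33,0,0,2,-0.44,0,0,2.5,-0.55,0,0,3,-0.66,0,0,3.5,-0.77,0,0,4,-0.88,0,0])

```text
clock: 4.67
position: [0.5076, -0.0437, -0.0019]
ee_rot: [-0.001, 0.994, -0.112, -0.007]
contact_force: [-9.5, 1.9, 2.4]
width: 0.0505
gripper_force: 4.6
```

Call:
apply_moves(steps=[0.5,-0.11,0,0,1,-0.22,0,0,1.5,-0.33,0,0,2,-0.44,0,0,2.5,-0.55,0,0,3,-0.66,0,0,3.4,-0.74,0,0,3.8,-0.82,0,0])

```text
clock: 5.33
position: [0.5532, -0.0537, -0.0008]
ee_rot: [0.0, 0.994, -0.112, -0.0]
contact_force: [-1.2, 0.4, -1.0]
width: 0.0499
gripper_force: 0.9
```

Run:
```python
from h import *
im=save("side","s3.png");s=get_state();print(s["clock"],s["position"],s["contact_force"])
d=s["position"][:2]-[.632,-.058];print(d@[.976,-.216],d@[.216,.976])
cv2.imwrite("pics/s3c.png",cv2.resize(im[150:290,180:380,::-1],None,fx=4,fy=4,interpolation=cv2.INTER_CUBIC))
```

```text
5.3833 [ 0.55439489 -0.05397984 -0.00064776] [-0.9652037   0.40280445 -0.8348066 ]
-0.076610944260595 -0.012839028753555637
```

View pics/s3c.png

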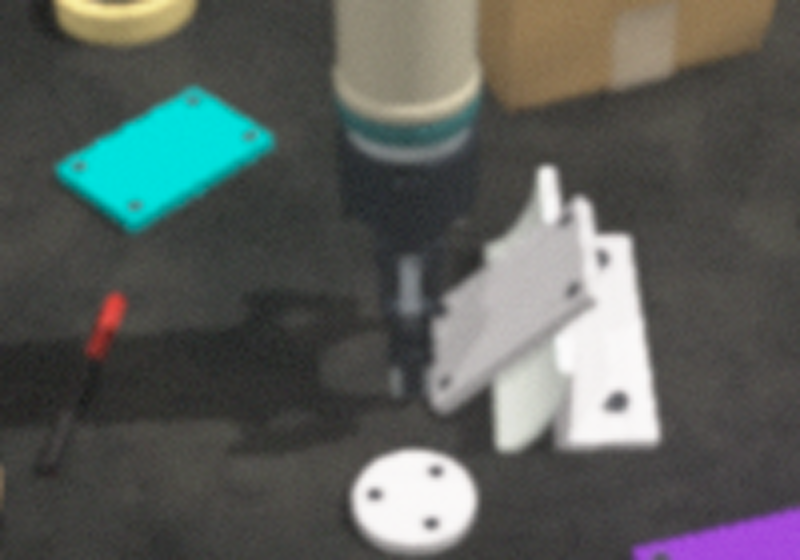

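The plate is climbing: its upper edge is over the wall top at (585,200)–(595,300) and the fingers are at the lower edge near (410,380). About 2 cm remain.

Call:
apply_moves(steps=[0.3,-0.06,0,0,0.6,-0.13,0,0,0.9,-0.2,0,0,1.2,-0.26,0,0,1.5,-0.33,0,0,1.8,-0.4,0,0,1.9,-0.42,0,0,2,-0.44,0,0])

```text
clock: 6.05
position: [0.5729, -0.058, -0.0007]
ee_rot: [0.0, 0.994, -0.112, -0.0]
contact_force: [-1.9, 0.1, -2.0]
width: 0.0504
gripper_force: 1.1
```

Run:
```python
from h import *
im=save("side","s4.png");s=get_state();print(s["clock"],s["position"],s["contact_force"])
d=s["position"][:2]-[.632,-.058];print(d@[.976,-.216],d@[.216,.976])
cv2.imwrite("pics/s4c.png",cv2.resize(im[150:290,180:380,::-1],None,fx=4,fy=4,interpolation=cv2.INTER_CUBIC))
```

```text
6.1 [ 0.57302135 -0.05805014 -0.00070643] [-1.20903608  1.13305504 -0.67192128]
-0.05755233648859806 -0.012788328056817157
```

View pics/s4c.png

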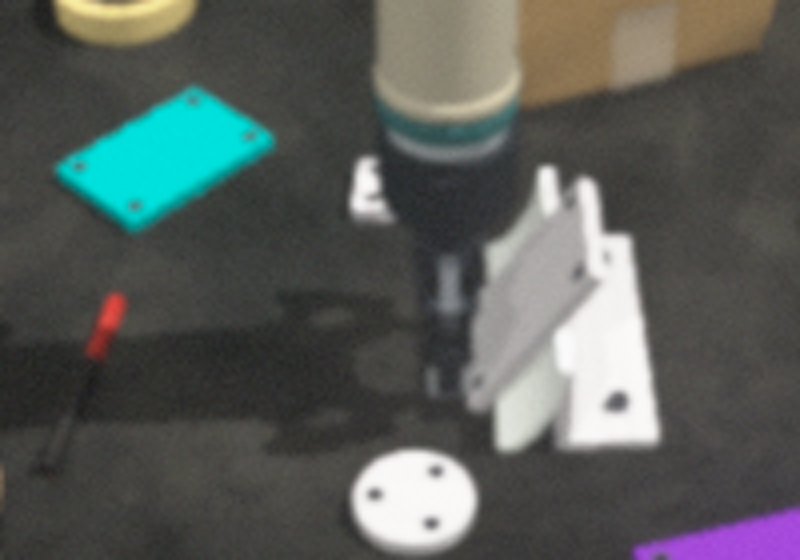

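The lower edge is at about (475,385) and needs some 6 mm more. I push it in, then back off and rise.

Call:
apply_moves(steps=[0.2,-0.04,0,0,0.4,-0.09,0,0,0.6,-0.13,0,0,0.6,-0.13,0,0,0.6,-0.13,0,0])

```text
clock: 6.52
position: [0.5795, -0.0594, -0.0005]
ee_rot: [0.0, 0.994, -0.112, 0.001]
contact_force: [-1.6, -0.1, -0.1]
width: 0.0503
gripper_force: 0.6
```

Call:
apply_moves(steps=[-0.5,0.1,0,0,-1.5,0.3,0,0,-3,0.6,0,0,-5,1,1,0,-7,1.5,4,0,-7,1.5,8,0,-7,1.5,12,0,-7,1.5,16,0])

```text
clock: 7.18
position: [0.5075, -0.044, 0.1611]
ee_rot: [0.0, 0.994, -0.112, 0.0]
contact_force: [0.6, -0.4, -0.4]
width: 0.0503
gripper_force: 0.0
```

Run:
```python
from h import *
im=save("side","s5.png");im2=save("top","t5.png");s=get_state();print(s["clock"],s["position"],s["contact_force"])
a=cv2.resize(im[150:290,220:370,::-1],None,fx=2.6,fy=2.6,interpolation=cv2.INTER_CUBIC)
b=cv2.resize(im2[120:260,230:380,::-1],None,fx=2.6,fy=2.6,interpolation=cv2.INTER_CUBIC)
cv2.imwrite("pics/st5.png",np.hstack([a,b]))
```

```text
7.2833 [ 0.51314479 -0.04518366  0.16641075] [ 0.09262036  0.17203996 -0.68396554]
```

View pics/st5.png

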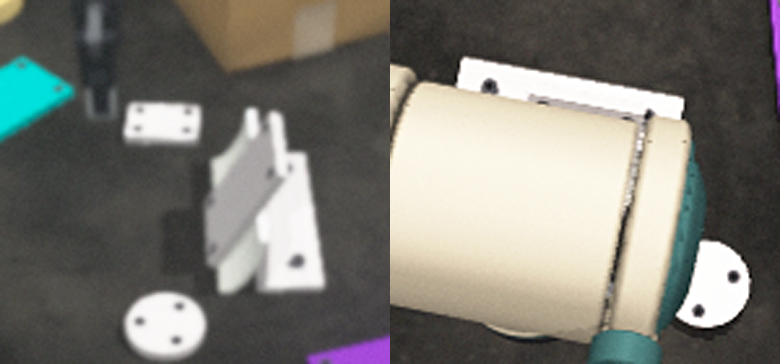

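The plate stands leaning by itself: in the side panel its upper edge is at (283,118)–(292,168), over the wall. The holes face the robot. Now I go over and behind the upper edge.

Call:
apply_moves(steps=[0,0,0,0,3.4,-0.7,0,0,6.8,-1.5,0,0,10.2,-2.2,0,0,13.6,-3,0,0,16.2,-3.5,0,0,17.1,-3.7,0,0,17.1,-3.7,0,0])

```text
clock: 7.95
position: [0.6804, -0.0816, 0.1562]
ee_rot: [-0.0, 0.994, -0.112, -0.002]
contact_force: [0.3, 0.4, -0.2]
width: 0.0503
gripper_force: 0.0
```

Run:
```python
from h import *
c=calibration("side")
for p in [(328.8,195.4),(332.3,214.6)]:
    w=onz(c,*p,.105);d=w[:2]-[.632,-.058];print(w,d@[.976,-.216],d@[.216,.976])
save("side","s6.png");s=get_state();d=s["position"][:2]-[.632,-.058];print(s["clock"],s["position"],s["contact_force"],d@[.976,-.216],d@[.216,.976])
```

```text
[ 0.66213102 -0.04766238  0.105     ] 0.027174951789784622 0.016597815828886975
[ 0.65000132 -0.1104815   0.105     ] 0.028905290255084745 -0.04733366279935234
8.0 [ 0.6785148  -0.08107782  0.1567602 ] [-0.59463746  0.97102402  0.26932426] 0.05038325171176213 -0.012476758081078764
```

Call:
apply_moves(steps=[0,0,-2,0,0,0,-4,0,0,0,-6,0,0,0,-7,0,0,0,-7.2,0,0,0,-7.2,0])

```text
clock: 8.5
position: [0.6782, -0.0809, 0.0868]
ee_rot: [-0.0, 0.994, -0.112, -0.001]
contact_force: [0.1, -0.6, 0.4]
width: 0.0503
gripper_force: 0.0
```

Call:
apply_moves(steps=[-0.4,0.09,0,0,-0.8,0.17,0,0,-1.2,0.26,0,0,-1.6,0.35,0,0,-2,0.44,0,0,-2.4,0.52,0,0,-2.8,0.61,0,0,-3.2,0.7,0,0])

```text
clock: 9.17
position: [0.6474, -0.0742, 0.0875]
ee_rot: [0.0, 0.994, -0.112, 0.0]
contact_force: [0.4, 0.1, 0.1]
width: 0.05
gripper_force: 0.3
```

Run:
```python
from h import *
im=save("side","s7.png");s=get_state();d=s["position"][:2]-[.632,-.058];print(s["clock"],s["position"],s["contact_force"],d@[.976,-.216],d@[.216,.976])
cv2.imwrite("pics/s7c.png",cv2.resize(im[150:290,220:370,::-1],None,fx=4,fy=4,interpolation=cv2.INTER_CUBIC))
```

```text
9.2167 [ 0.64628283 -0.07388265  0.08730972] [-0.43398007  0.52364691 -0.99419812] 0.017370691031005785 -0.012416372108680901
```

View pics/s7c.png

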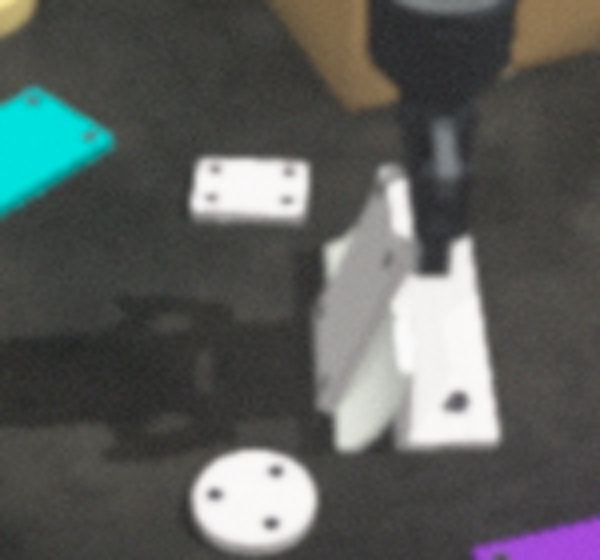

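It works: the fingers at (435,250) are behind the upper edge at (400,175)–(410,265) and the plate is steeper. I keep pulling.

Call:
apply_moves(steps=[-0.4,0.09,0,0,-0.8,0.17,0,0,-1.2,0.26,0,0,-1.6,0.35,0,0,-2,0.44,0,0,-2.4,0.52,0,0,-2.8,0.61,0,0,-3.2,0.7,0,0])

```text
clock: 9.88
position: [0.6152, -0.0671, 0.0872]
ee_rot: [0.0, 0.994, -0.112, -0.0]
contact_force: [-0.7, -0.0, 0.3]
width: 0.0505
gripper_force: 0.0
```

Call:
apply_moves(steps=[-0.4,0.09,0,0,-0.8,0.17,0,0,-1.2,0.26,0,0,-1.6,0.35,0,0,-2,0.44,0,0,-2.4,0.52,0,0,-2.8,0.61,0,0,-3.2,0.7,0,0])

```text
clock: 10.55
position: [0.5834, -0.0602, 0.0873]
ee_rot: [0.0, 0.994, -0.112, 0.0]
contact_force: [-0.6, 0.4, -0.7]
width: 0.0502
gripper_force: 0.0
```

Run:
```python
from h import *
im=save("side","s8.png");s=get_state();d=s["position"][:2]-[.632,-.058];print(s["clock"],s["position"],s["contact_force"],d@[.976,-.216],d@[.216,.976])
cv2.imwrite("pics/s8c.png",cv2.resize(im[150:290,200:370,::-1],None,fx=4,fy=4,interpolation=cv2.INTER_CUBIC))
```

```text
10.6 [ 0.58230138 -0.05991039  0.08722993] [-1.93797002 -0.08209344  0.82106781] -0.0480932100515664 -0.012599441492700463
```

View pics/s8c.png

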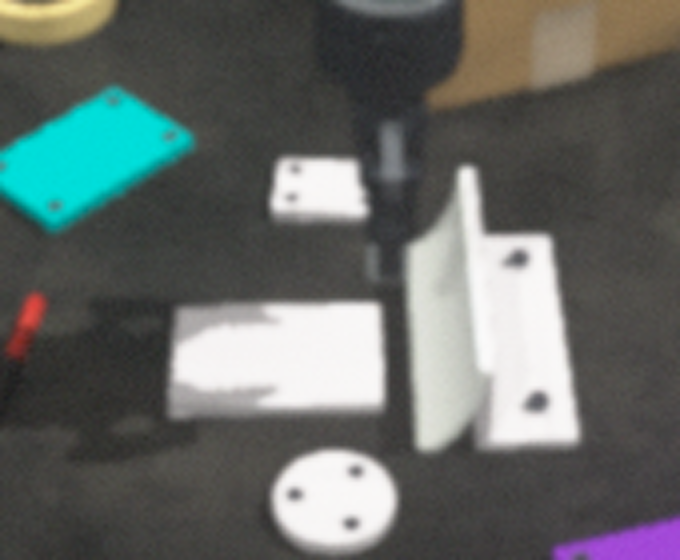

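The plate lies flat, plain face up, in front of the stop, with corners at about (175,305), (382,303), (383,410) and (170,415). The other two plates have not moved. I retreat upward and hand in.

Call:
apply_moves(steps=[0,0,2,0,0,0,4,0,0,0,6,0,0,0,8,0,0,0,8,0,0,0,8,0,0,0,8,0,0,0,8,0])

```text
clock: 11.27
position: [0.5828, -0.0601, 0.1659]
ee_rot: [-0.0, 0.994, -0.112, -0.001]
contact_force: [-0.8, 0.5, -0.4]
width: 0.0504
gripper_force: 0.0
```

Run:
```python
from h import *
c=calibration("side");w=onz(c,200+277/4,150+358/4,.01);d=w[:2]-[.632,-.058];print(w,d@[.976,-.216],d@[.216,.976])
print(sign_off())
```

```text
[ 0.52176832 -0.05774399  0.01      ] -0.10764141959739439 -0.023560180555139
the job is handed in; nothing more can be done
None
```

The cover plate now lies flat with its holes down, its centre about 108 mm before the stop's top edge and 24 mm off its middle; the small and round plates look unmoved, and I handed the job in at about 11 s (no verdict was returned).

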